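# Open the push-and-turn safety cap of the disinfectant bottle

### The job

Lift the upturned dosing cup off the bottle that stands clamped in the bench holder and stand it, still mouth down, on the stack of pads without dropping it. Then press the bottle's safety cap down, keep it pressed while you turn it anticlockwise (seen from above) about a quarter turn, and lift it straight off. Finish while still holding the cap in the gripper, level and still, about 5 to 8 cm above where it sat and straight over the bottle; leave the other things where they are.

Things in the scene. Friction and masses are not known exactly. Their poses are not given: they have to be found in the camera images.
- bottle: White square bottle (70 x 70 mm, flat shoulder 85 mm above the worktop) fixed in a 92 mm square aluminium bench holder, together immovable. Origin: centre of the underside, on the worktop; z up, on the axis of the neck and cap. The round neck ends 120 mm above the origin, with a sprung white plunger inside that pushes the cap up.
- cup_center (a point): Centre of the loose white dosing cup, round, 56 mm tall, 58 mm across at its mouth and 55 mm at its closed end, wall 2.5 mm, 30 g, standing mouth down on the bottle's shoulder over the safety cap; z up. Its mouth is 28 mm below this point. Inside it clears the cap by 2 to 3 mm all round and 6 mm above: lift it straight up at least 55 mm before moving sideways.
- cap_center (a point): Centre of the grey ribbed safety cap, round, 46 mm across, 28 mm tall, about 35 g, under the dosing cup; z up on the bottle's axis; x along the raised bar on its top, at the start along the bottle's x. As locked this point is 117 mm above the bottle's origin: top of the cap 131 mm, lower edge 103 mm, 18 mm clear above the shoulder. It works as told under bottle_plunger.
- bottle_plunger (a joint): Travel in m of the sprung plunger under the cap: 0 with the cap locked, -0.003 with it off. Pressed down 5 to 7 mm (7 is its stop; 8 to 10 N) the cap turns anticlockwise from above, held by two inner lugs under ledges on the neck; after 0.8 to 2.3 rad (best 1.4) it lifts off freely. Unpressed it neither turns nor lifts; clockwise it never turns.
- pad_top (a point): Centre of the top of the stack of white cellulose pads, 98 x 91 mm and 38 mm high, fixed on the worktop; z up.
- tweezers: Bystander: steel tweezers 116 mm long lying on the worktop, loose; origin at the underside.
- nail_brush: Bystander: nail brush 98 mm long, 32 mm high, loose; origin at the underside.
Not all that is in view belongs to the job. Leave any brown look-alike of the part that bears cup_center alone.

How it is judged (in metres and radians):
On the way, in this order (a step that is already met when the one before it is completed fails the run):
1. the dosing cup stands mouth down on the pads, let go (horizontal distance between cup_center and pad_top below 0.035 m and contact force between cup and pad_stack above 0.05 N and angle between cup_center's own z axis and vertical below 0.2 rad and contact force between the fingers and cup below 0.05 N), for 0.2 s.
2. the cap, on its neck, is pressed at least 3.5 mm down (value of joint bottle_plunger above 0.0035 m and angle between the x axis of cap_center and the x axis of bottle, either way round below 0.4 rad), for 0.1 s.
3. the cap is turned free on the neck, at least 0.7 rad (angle between the x axis of cap_center and the x axis of bottle, either way round above 0.7 rad and z of cap_center in the frame of bottle below 0.125 m), for 0.05 s.
At the end, for the whole second after the job is handed in: The fingers hold the cap still, 30 to 120 mm above where it sat, within 30 mm of the bottle's axis, tilted under 0.25 rad and clear of the bottle; the cup rests mouth down on the pads, untouched, within 35 mm of their centre, tilted under 0.2 rad (z of cap_center in the frame of bottle between 0.147 and 0.237 m and horizontal distance between cap_center and bottle below 0.03 m and angle between cap_center's own z axis and vertical below 0.25 rad and contact force between the fingers and cap above 1 N and contact force between cap and bottle below 0.05 N and linear speed of cap below 0.03 m/s and horizontal distance between cup_center and pad_top below 0.035 m and z of cup_center in the frame of pad_top between 0.022 and 0.034 m and angle between cup_center's own z axis and vertical below 0.2 rad and contact force between cup and pad_stack above 0.05 N and contact force between the arm and cup below 0.05 N and linear speed of cup below 0.02 m/s); the arm keeps its last pose, push and grip.
It fails at once if the dosing cup is dropped or thrown (faster than 0.5 m/s out of the fingers) (linear speed of cup above 0.5 m/s and contact force between the fingers and cup below 0.01 N).
It fails at once if a bystander is moved by more than 40 mm (distance of any of tweezers, nail_brush from where it was at the start of the episode above 0.04 m).
It also fails if it takes over 51 s, if anything falls off the work surface, if the arm or the gripper's body presses on something with over 40 N, if the wrist force passes 120 N, or if a joint passes its speed limit or range.

### The arm

A 6-joint arm with a two-finger parallel gripper is mounted at the origin on a cart in front of the work surface, level with it; the furniture and walls round the work are solid. World frame = base frame: x ahead of the robot, y to its left, z up, the work surface at z = 0. Lengths are in m, angles in degrees, forces in N, time in s.
With the tool pointing down it reaches from about 0.375 to 0.975 m from the base axis. Payload 3.8 kg.
Tool frame: the origin (TCP) lies at the very end of the fingers, on their centre line; the grasp point (between the pads) lies 19 mm behind it; z points along the fingers, y is the direction in which the jaws open and shut (so a half turn about z gives the same grasp; the last joint's range is limited). The gripper opens to 85 mm and grips with 20 to 120 N. Pads are 22 mm wide; open, the fingers measure 114 mm over their backs; the gripper's body (76 mm by 85 mm) begins 54 mm behind the grasp point. The pads swing forward as they close: fully open they stand 13 mm farther back than shut.
Start: joints at [-69.723, 15.12, 91.902, -0, 72.978, -2.114], TCP at [0.257, -0.624, 0.231] pointing down, gripper open.
Joint ranges: [-150.88, 150.88], [-54.13, 125.18], [17.81, 147.31], [-75.09, 255.09], [0, 152.58], [-146.25, 146.25]. Speed limits (degrees/s): [147.25, 147.25, 180, 180, 180, 180].

### API

Orientations are given as a 3x3 rotation matrix whose columns are the frame's x, y, z axes.
In Python, from workcell import sense, capture, calibration, job_done, spot_in gives the robot as it stands.
- The arm moves only by the shell command python3 -m jog 'ROWS' [OPENING] [FORCE]. ROWS is JSON, a list of rows, each an object with "offset": the shift along the tool's x, y, z in units of 12 cm (1.0 is 12 cm), a list of three; "rotation": the turn, a rotation vector about the tool's x, y, z in units of pi rad (1.0 is pi rad), a list of three. In form: [{"offset": [x, y, z], "rotation": [ax, ay, az]}, ...]. A call has 1 to 20 rows; each row shifts and turns the pose as measured when the row begins, along the tool's axes as they then stand; what a row does not reach is not made up. A row lasts 1/8 s, in which the tool goes at most 62.5 mm and 10.7 degrees, less where a joint would pass 70% of its speed; a pose out of reach is approached as far as the arm can. A call with a number of a shift or a turn outside -1 to 1 is refused whole. A call with a gripper value outside its range is refused whole. OPENING is the opening, from -1 (shut) to 1 (fully open), set as the call begins (- or left out, the last holds). The fingers move at their own pace and stop on an object; FORCE is the grip in N (left out, the last holds). Time passes only in rows, so rows that do not move let the fingers close. It gives the time, the measured TCP pose, the force and the opening at its end, in the units of the state.
- sense(): the state, without advancing time (a new reading comes with each control period).
- capture(name): name is "scene" or "top"; returns (picture, depth): 400x640x3 uint8, blue, green, red; 400x640 float32, m along the optical axis (not along the pixel's ray), 0 where there is no reading.
- calibration(name): a dict with "camera_matrix" (3x3 intrinsics, pixels), "dist_coeffs" ([k1, k2, p1, p2, k3] as OpenCV has them; the pictures are not rectified), "extrinsics" (4x4, takes a point from world to camera coordinates). Camera axes: x right, y up, looking along -z (the intrinsics and any distortion apply to the point x, -y, -z); pixel columns grow to the right and rows downward; lengths in m; the calibration is good to about 2 mm. A picture is of the moment at which its call begins. calibration takes no time and is no camera call.
- job_done(): hands the job in, once; it reports no verdict.
Trained networks look in the newest picture that a camera, given by its name, has taken for a name from the list of things; names that differ only in an ending like _2 or _b are one class to them, and where a whole thing is asked for, a point or a joint stands for the part that bears it (a point fixed in the world has none). Each returns a list of dicts, best first, with "p" (0 to 1); they miss things now and then, are a little off and sometimes report something else, mostly with a low value. They report only what shows in the picture. A call takes as long as a camera call. They do not tell look-alikes from the thing itself.
- spot_in(query, camera): "box" ([left, top, width, height] in pixels, round what is visible of it).
The state is a dict: "time_s": time; "joints": joint angles; "dq": joint speeds; "joint_torque": joint torques, N m; "eef_pos": TCP position; "orientation": TCP orientation; "ft_force": force on the tool from outside, world axes, zero at the start; "wrist_torque": the same for the moment, N m; "grip_width": finger opening in m.
Only numpy, scipy, OpenCV 4.12 (cv2) and the standard library are available. Lean on these libraries where they do the work, as an engineer would, in place of code of your own. Each camera call takes 0.05 s, during which the arm holds its last target.

## Working session

There is one attempt and no reset: what is moved stays moved. The work goes in short steps, Python scripts to look and compute and a shell command to move; the robot and the scene stay as the last step left them, time stands still between calls to the robot, and variables do not carry over. Pictures are saved under pics/ and viewed, and the job is handed in when it is done.

```bash
mkdir -p pics; ls; python3 - <<'E'
from workcell import *
import cv2, numpy as np
s=sense(); print(s)
for n in ("scene","top"):
    im,d=capture(n); cv2.imwrite(f"pics/{n}0.png",im); np.save(f"pics/{n}0.npy",d)
    c=calibration(n); print(n,c)
    for q in ("bottle","cup_center","cap_center","pad_top","tweezers","nail_brush"):
        try: print(q,[( [round(v) for v in r['box']],round(r['p'],2)) for r in spot_in(q,n)])
        except Exception as e: print(q,e)
print(sense()['time_s'])
E
```

```text
pics
{'time_s': 0.0, 'joints': array([-6.97221473e+01,  1.51691753e+01,  9.19821245e+01, -1.46821536e-05,
        7.29777201e+01, -2.11547792e+00]), 'dq': array([ 0.06955266,  0.11333963, -0.01552447,  0.01294379,  0.03474353,
       -0.07939476]), 'joint_torque': array([-1.53499506e-03, -5.15111697e+01, -3.67316651e+01, -1.69956211e-04,
        1.26750590e-02, -3.40787903e-05]), 'eef_pos': array([ 0.25687762, -0.62341018,  0.22995363]), 'orientation': array([[ 9.24590388e-01,  3.80961946e-01, -7.80649968e-04],
       [ 3.80962737e-01, -9.24587980e-01,  2.11217372e-03],
       [ 8.28782335e-05, -2.25029407e-03, -9.99997465e-01]]), 'ft_force': array([ 0.6091896 ,  0.09058577, -1.24254483]), 'wrist_torque': array([ 0.0002906 , -0.00748265, -0.03337463]), 'grip_width': 0.08530350856542594}
scene {'camera_matrix': array([[481.60330768,   0.        , 311.66940141],
       [  0.        , 481.60330768, 199.68923417],
       [  0.        ,   0.        ,   1.        ]]), 'dist_coeffs': array([0.04482729, 0.        , 0.        , 0.        , 0.        ]), 'extrinsics': array([[-0.59647599, -0.8
[... 517 characters left out ...]
    , 451.85763862, 200.55721487],
       [  0.        ,   0.        ,   1.        ]]), 'dist_coeffs': array([-0.12051664,  0.        ,  0.        ,  0.        ,  0.        ]), 'extrinsics': array([[ 0.01440629, -0.99986525, -0.00787004,  0.04989282],
       [ 0.99789815,  0.01387972,  0.06329794, -0.60010694],
       [-0.06318017, -0.00876538,  0.99796364, -0.89713077],
       [ 0.        ,  0.        ,  0.        ,  1.        ]])}
bottle [([362, 220, 55, 50], 0.7), ([308, 127, 42, 23], 0.43), ([230, 189, 51, 61], 0.19)]
cup_center [([380, 228, 39, 32], 0.81)]
cap_center []
pad_top [([231, 187, 49, 59], 0.94)]
tweezers [([293, 233, 50, 12], 0.42)]
nail_brush [([302, 126, 49, 24], 0.94)]
0.7
```

View pics/scene0.png

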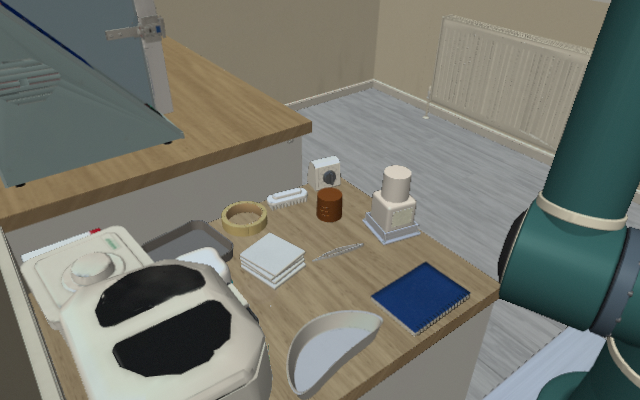

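View pics/top0.png

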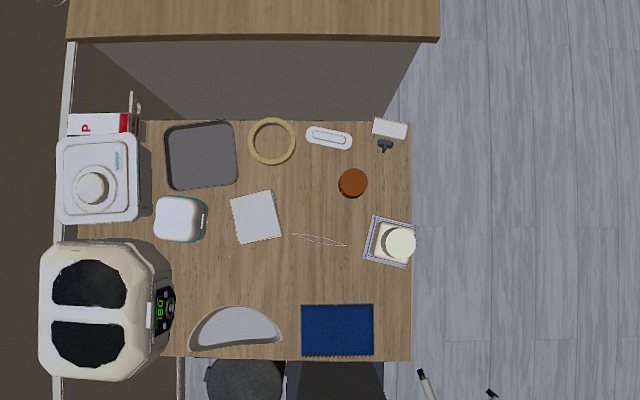

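```bash
python3 - <<'E'
import cv2
a=cv2.imread("pics/scene0.png")[150:280,240:440]; b=cv2.imread("pics/top0.png")[110:290,210:440]
cv2.imwrite("pics/scene0c.png",cv2.resize(a,None,fx=4,fy=4)); cv2.imwrite("pics/top0c.png",cv2.resize(b,None,fx=3.3,fy=3.3))
E
```

```text
(no output)
```

View pics/scene0c.png

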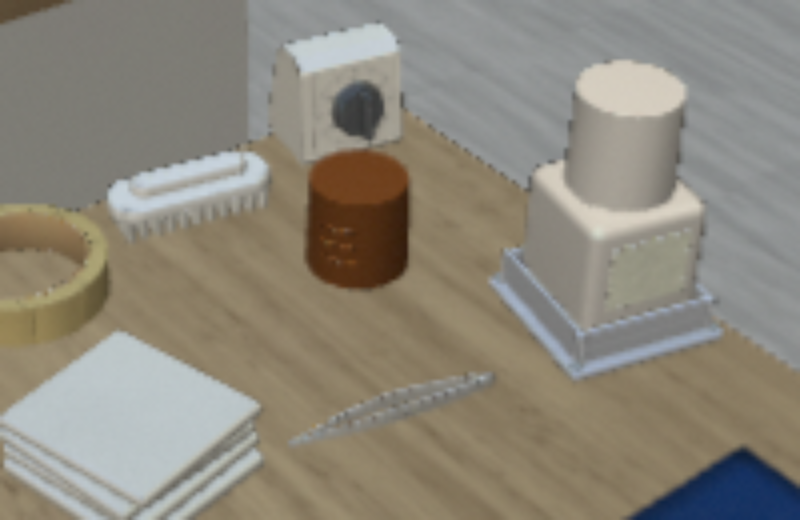

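View pics/top0c.png

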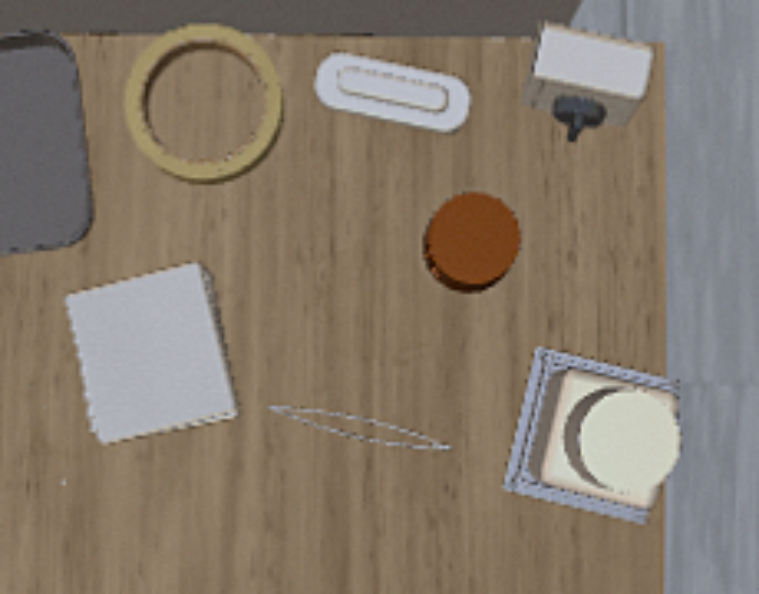

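The pictures show two cup-shaped things. The white cup stands on the clamped bottle (scene 397,183; top 400,243). A brown look-alike stands free on the worktop (scene 329,205; top 353,183). By the description I want the white one, and the close crop confirms that choice. The pads are at top (256,217), the tweezers lie between them and the bottle at (318,240), and the brush is at (328,138).

Next I measure positions from both views.

```bash
cat > h.py <<'E'
import numpy as np, cv2
from workcell import calibration
def rays(n,uv):
    c=calibration(n);K=c['camera_matrix'];D=c['dist_coeffs'];E=c['extrinsics']
    p=cv2.undistortPoints(np.float64(uv).reshape(-1,1,2),K,D).reshape(-1,2)
    d=np.c_[p[:,0],-p[:,1],-np.ones(len(p))]
    R=E[:3,:3];o=-R.T@E[:3,3]
    return o,d@R
def cloud(n,depth,box):
    x,y,w,h=box
    vv,uu=np.mgrid[y:y+h,x:x+w]
    uv=np.c_[uu.ravel(),vv.ravel()]
    z=depth[uv[:,1],uv[:,0]];m=z>0
    o,d=rays(n,uv[m]);return o+d*z[m][:,None]
def proj(n,P):
    c=calibration(n);E=c['extrinsics'];q=np.atleast_2d(P)@E[:3,:3].T+E[:3,3]
    q=q*[1,-1,-1]
    return cv2.projectPoints(q,np.zeros(3),np.zeros(3),c['camera_matrix'],c['dist_coeffs'])[0].reshape(-1,2)
def tri(ps):
    A=np.zeros((3,3));b=np.zeros(3)
    for n,uv in ps:
        o,d=rays(n,[uv]);d=d[0]/np.linalg.norm(d[0]);M=np.eye(3)-np.outer(d,d);A+=M;b+=M@o
    return np.linalg.solve(A,b)
def rect(P,res=None):
    r=cv2.minAreaRect(np.float32(P[:,:2])*1000);return r
E
python3 - <<'E'
from h import *
np.set_printoptions(precision=4,suppress=True)
dt=np.load("pics/top0.npy");ds=np.load("pics/scene0.npy")
for n,d,b in (("top",dt,(358,210,64,64)),("scene",ds,(355,155,70,95))):
    P=cloud(n,d,b); z=P[:,2]
    h,e=np.histogram(z,bins=np.arange(-.02,.18,.005)); print(n,[(round(e[i],3),h[i]) for i in range(len(h)) if h[i]>15])
    for lo,hi in ((.13,.16),(.075,.095),(.015,.05)):
        Q=P[(z>lo)&(z<hi)]
        if len(Q): print(lo,len(Q),np.median(Q[:,2]),Q.min(0),Q.max(0),(Q.min(0)+Q.max(0))/2,rect(Q))
for n,d,b in (("top",dt,(225,180,60,70)),("scene",ds,(236,230,72,58))):
    P=cloud(n,d,b);z=P[:,2];Q=P[(z>.033)&(z<.045)];print(n,"pad",len(Q),np.median(Q[:,2]),rect(Q))
def two(a,b):
    print("tri",tri([("top",a),("scene",b)]))
# white blob of cup top in both
two((399.5,243),(397,177))
P=cloud("top",dt,(335,165,36,36));z=P[:,2];Q=P[z>.03];print("brown",np.median(Q[:,2]),rect(Q))
for n,d,b in (("top",dt,(305,122,50,32)),("top",dt,(288,228,62,22)),("top",dt,(368,115,40,40))):
    P=cloud(n,d,b);z=P[:,2];Q=P[z>.006];print(np.percentile(Q[:,2],95),Q.min(0),Q.max(0))
E
```

```text
top [(np.float64(-0.005), np.int64(704)), (np.float64(0.0), np.int64(814)), (np.float64(0.005), np.int64(275)), (np.float64(0.01), np.int64(21)), (np.float64(0.015), np.int64(22)), (np.float64(0.02), np.int64(72)), (np.float64(0.025), np.int64(135)), (np.float64(0.07), np.int64(18)), (np.float64(0.075), np.int64(68)), (np.float64(0.08), np.int64(331)), (np.float64(0.085), np.int64(101)), (np.float64(0.105), np.int64(16)), (np.float64(0.135), np.int64(183)), (np.float64(0.14), np.int64(598))]
0.13 797 0.14102363599411838 [ 0.4909 -0.113   0.1301] [ 0.5454 -0.058   0.1451] [ 0.5181 -0.0855  0.1376] ((518.371826171875, -84.89266967773438), (54.85557174682617, 54.239410400390625), 57.124603271484375)
0.075 515 0.08329789876405147 [ 0.4775 -0.1239  0.075 ] [ 0.5567 -0.0443  0.095 ] [ 0.5171 -0.0841  0.085 ] ((518.2156372070312, -84.4876480102539), (70.92098236083984, 70.40217590332031), 76.65579986572266)
0.015 267 0.0258883192333228 [ 0.4692 -0.1345  0.015 ] [ 0.5677 -0.0345  0.0491] [ 0.5184 -0.0845  0.0321] ((518.5662841796875, -84.49929809570312), (84.72602844238281, 83.67948913574219
[... 1629 characters left out ...]
3125), (84.52336120605469, 84.56246948242188), 77.63550567626953)
top pad 1987 0.0383820565368751 ((564.738525390625, 186.3789520263672), (94.4719467163086, 84.8918228149414), 15.122274398803711)
scene pad 1537 0.037388043731748644 ((563.3861083984375, 189.17938232421875), (96.0863265991211, 88.49332427978516), 14.940229415893555)
tri [ 0.5189 -0.0859  0.1255]
brown 0.056039637016139066 ((634.0833740234375, -6.6165618896484375), (54.61955261230469, 54.310394287109375), 59.24972915649414)
0.03276935729746431 [ 0.7052 -0.0059  0.0069] [0.7525 0.0905 0.0358]
0.010706378484269757 [0.5095 0.0055 0.006 ] [0.5312 0.0959 0.0113]
0.06953552550797391 [ 0.6993 -0.1112  0.0062] [ 0.7731 -0.0392  0.0717]
```

Two-view depth agrees:

| Thing | x, y (m) | z (m) | Check |
|---|---|---|---|
| Bottle axis | 0.518, -0.084 | – | yaw about 76.7° mod 90 |
| Cup top | – | 0.141 | expected 85+56 mm |
| Pad centre | 0.564, 0.187 | 0.038 | matches the text |

The hand-picked triangulation was careless: the two pixels were not the same point. I move over the cup next.

```bash
cat > go.py <<'E'
import sys,numpy as np
from workcell import sense
from scipy.spatial.transform import Rotation as Ro
np.set_printoptions(precision=4,suppress=True)
s=sense();R=s['orientation'];p=s['eef_pos']
t=np.array([float(v) for v in sys.argv[1:4]])
yaw=np.degrees(np.arctan2(R[1,0],R[0,0]))
ty=float(sys.argv[4]) if len(sys.argv)>4 else yaw
a=np.radians(ty);T=np.array([[np.cos(a),np.sin(a),0],[np.sin(a),-np.cos(a),0],[0,0,-1]])
print("t",round(s['time_s'],3),"p",p,"yaw",round(yaw,2),"tilt",round(np.degrees(np.arccos(-R[2,2])),2),"j6",s['joints'][5],"F",s['ft_force'],"w",round(s['grip_width'],4))
print("offset units",R.T@(t-p)/.12,"rot units",Ro.from_matrix(R.T@T).as_rotvec()/np.pi)
E
python3 -m jog '[{"offset":[0.37,-0.33,0],"rotation":[0,0,0]},{"offset":[0.37,-0.33,0],"rotation":[0,0,0]},{"offset":[0.37,-0.33,0],"rotation":[0,0,0]},{"offset":[0.37,-0.33,0],"rotation":[0,0,0]},{"offset":[0.37,-0.33,0],"rotation":[0,0,0]},{"offset":[0.37,-0.33,0],"rotation":[0,0,0]},{"offset":[0.37,-0.33,0],"rotation":[0,0,0]},{"offset":[0.37,-0.33,0],"rotation":[0,0,0]},{"offset":[0.37,-0.33,0],"rotation":[0,0,0]},{"offset":[0,0,0],"rotation":[0,0,0]}]' 1 20
python3 go.py 0.518 -0.084 0.22 22.4
```

```text
time_s: 1.95
eef_pos: [0.4991, -0.1301, 0.233]
orientation: [[0.926, 0.378, 0.008], [0.378, -0.926, -0.004], [0.006, 0.007, -1.0]]
ft_force: [0.2, -0.1, 0.5]
grip_width: 0.0857
t 1.95 p [ 0.4991 -0.1301  0.233 ] yaw 22.21 tilt 0.52 j6 50.511860122261346 F [ 0.2178 -0.0927  0.4681] w 0.0857
offset units [ 0.29   -0.2969  0.1079] rot units [ 0.0022 -0.0019 -0.0011]
```

```bash

python3 -m jog '[{"offset":[0.29,-0.3,0.1],"rotation":[0.002,-0.002,-0.001]},{"offset":[0,0,0],"rotation":[0,0,0]}]'
python3 go.py 0.518 -0.084 0.16 22.4
python3 - <<'E'
from workcell import *
import cv2
for n in("scene","top"):
    im,d=capture(n)
    b=(slice(70,270),slice(280,480)) if n=="scene" else (slice(150,330),slice(300,500))
    cv2.imwrite(f"pics/{n}1.png",cv2.resize(im[b],None,fx=3,fy=3))
E
```

```text
time_s: 2.2
eef_pos: [0.5184, -0.0835, 0.2213]
orientation: [[0.924, 0.381, 0.001], [0.381, -0.924, -0.002], [-0.0, 0.002, -1.0]]
ft_force: [-0.8, -0.6, -0.3]
grip_width: 0.0853
t 2.2 p [ 0.5184 -0.0835  0.2213] yaw 22.43 tilt 0.14 j6 55.82858008146627 F [-0.8066 -0.5673 -0.306 ] w 0.0853
offset units [-0.0047  0.0011  0.5108] rot units [0.0008 0.     0.0001]
```

View pics/scene1.png

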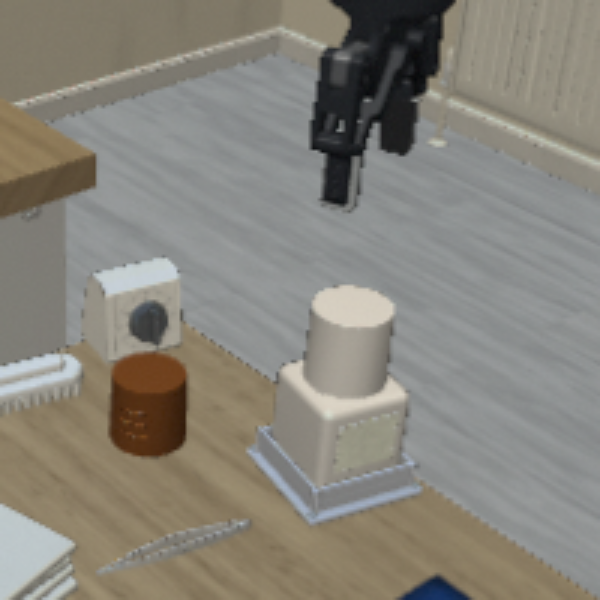

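View pics/top1.png

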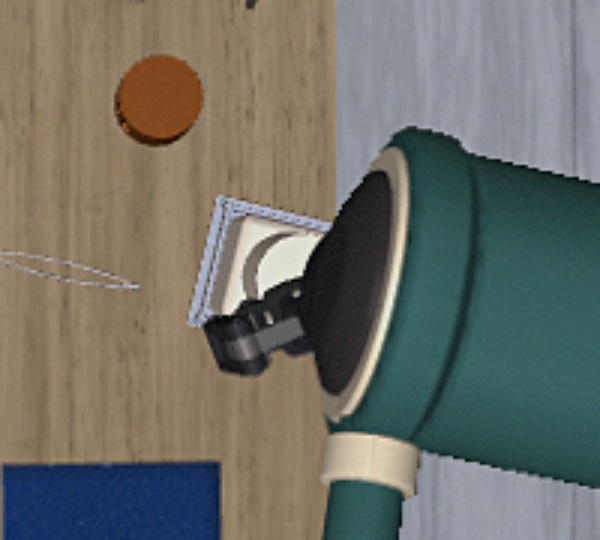

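The scene crop shows the open fingers at (340,205) and (398,150), straddling a spot straight over the white cup at (352,305). In the top view the arm hides most of the cup. I descend around it.

```bash

python3 -m jog '[{"offset":[-0.005,0.001,0.4],"rotation":[0.0008,0,0]},{"offset":[0,0,0.11],"rotation":[0,0,0]},{"offset":[0,0,0],"rotation":[0,0,0]}]'
python3 go.py 0.518 -0.084 0.102 22.4
python3 - <<'E'
from workcell import *
from h import *
im,d=capture("scene"); s=sense()
cv2.imwrite("pics/scene2.png",cv2.resize(im[110:260,330:480],None,fx=4,fy=4))
R=s['orientation'];p=s['eef_pos']
for o in ([0,0,0],[0,.0425,0],[0,-.0425,0]): print(((proj("scene",p+R@np.array(o))-[330,110])*4).round())
E
```

```text
time_s: 2.68
eef_pos: [0.5188, -0.0912, 0.1628]
orientation: [[0.927, 0.375, 0.006], [0.375, -0.927, -0.004], [0.004, 0.006, -1.0]]
ft_force: [-1.2, 0.2, 0.0]
grip_width: 0.0853
t 2.675 p [ 0.5188 -0.0912  0.1628] yaw 22.01 tilt 0.41 j6 55.502341565439764 F [-1.1517  0.2208  0.0429] w 0.0853
offset units [ 0.0145 -0.061   0.5066] rot units [ 0.0019 -0.0012 -0.0022]
[[284. 200.]]
[[317. 164.]]
[[250. 238.]]
```

View pics/scene2.png

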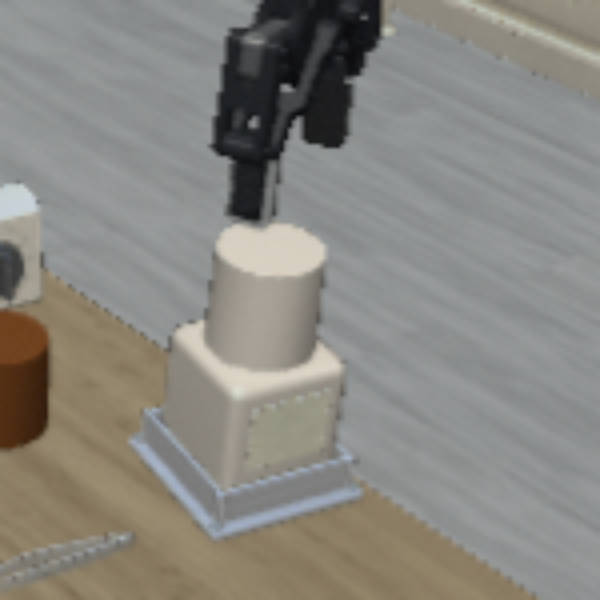

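Both fingers are above the cup, but the TCP drifted 7 mm in y during the descent. I correct that and go slower.

```bash

python3 -m jog '[{"offset":[0.014,-0.061,0],"rotation":[0.002,-0.001,-0.002]},{"offset":[0,0,0],"rotation":[0,0,0]},{"offset":[0,0,0],"rotation":[0,0,0]}]'
python3 go.py 0.518 -0.084 0.102 22.4
```

```text
time_s: 3.1
eef_pos: [0.52, -0.0842, 0.1671]
orientation: [[0.925, 0.38, 0.006], [0.38, -0.925, -0.001], [0.006, 0.003, -1.0]]
ft_force: [-0.1, 0.2, -0.2]
grip_width: 0.0855
t 3.1 p [ 0.52   -0.0842  0.1671] yaw 22.36 tilt 0.37 j6 55.68647789137985 F [-0.1494  0.2066 -0.1546] w 0.0855
offset units [-0.0174 -0.0097  0.5423] rot units [ 0.001  -0.0018 -0.0002]
```

```bash

python3 -m jog '[{"offset":[-0.017,-0.01,0.14],"rotation":[0.001,-0.002,0]},{"offset":[0,0,0.14],"rotation":[0,0,0]},{"offset":[0,0,0],"rotation":[0,0,0]}]'
python3 go.py 0.518 -0.084 0.102 22.4
```

```text
time_s: 3.48
eef_pos: [0.5172, -0.0836, 0.1309]
orientation: [[0.925, 0.381, -0.001], [0.381, -0.925, -0.0], [-0.001, -0.0, -1.0]]
ft_force: [0.9, -0.1, -0.2]
grip_width: 0.0853
t 3.475 p [ 0.5172 -0.0836  0.1309] yaw 22.39 tilt 0.08 j6 55.73427610809866 F [ 0.8502 -0.0894 -0.2224] w 0.0853
offset units [0.005  0.0058 0.2412] rot units [-0.0001  0.0004 -0.    ]
```

```bash

python3 -m jog '[{"offset":[0.005,0.005,0.12],"rotation":[0,0,0]},{"offset":[0,0,0.12],"rotation":[0,0,0]},{"offset":[0,0,0],"rotation":[0,0,0]},{"offset":[0,0,0],"rotation":[0,0,0]}]'
python3 go.py 0.518 -0.084 0.102 22.4
```

```text
time_s: 3.98
eef_pos: [0.5175, -0.0839, 0.099]
orientation: [[0.925, 0.381, -0.003], [0.381, -0.925, 0.0], [-0.003, -0.001, -1.0]]
ft_force: [-0.1, -0.5, -0.3]
grip_width: 0.0855
t 3.975 p [ 0.5175 -0.0839  0.099 ] yaw 22.39 tilt 0.19 j6 55.71657388022523 F [-0.1241 -0.4963 -0.3444] w 0.0855
offset units [ 0.0035  0.0026 -0.0249] rot units [-0.0005  0.001  -0.    ]
```

```bash

python3 -m jog '[{"offset":[0,0,0],"rotation":[0,0,0]},{"offset":[0,0,0],"rotation":[0,0,0]},{"offset":[0,0,0],"rotation":[0,0,0]},{"offset":[0,0,0],"rotation":[0,0,0]},{"offset":[0,0,0],"rotation":[0,0,0]},{"offset":[0,0,0],"rotation":[0,0,0]}]' -1 25
python3 go.py 0.518 -0.084 0.18 22.4
```

```text
time_s: 4.72
eef_pos: [0.5186, -0.0841, 0.1008]
orientation: [[0.925, 0.381, -0.0], [0.381, -0.925, -0.0], [-0.001, 0.0, -1.0]]
ft_force: [-0.2, 0.4, -0.3]
grip_width: 0.0548
t 4.725 p [ 0.5186 -0.0841  0.1008] yaw 22.39 tilt 0.03 j6 55.71375755950844 F [-0.1887  0.4029 -0.3255] w 0.0548
offset units [-0.005  -0.0027 -0.6601] rot units [ 0.0001  0.0002 -0.    ]
```

Width 54.8 mm means the cup is held. I lift it straight up.

```bash

python3 -m jog '[{"offset":[-0.003,-0.001,-0.08],"rotation":[0,0,0]},{"offset":[0,0,-0.08],"rotation":[0,0,0]},{"offset":[0,0,-0.08],"rotation":[0,0,0]},{"offset":[0,0,-0.08],"rotation":[0,0,0]},{"offset":[0,0,0],"rotation":[0,0,0]}]'
python3 go.py 0.518 -0.084 0.19 22.4
```

```text
time_s: 5.35
eef_pos: [0.5191, -0.0843, 0.143]
orientation: [[0.925, 0.381, 0.002], [0.381, -0.925, -0.001], [0.001, 0.001, -1.0]]
ft_force: [0.5, 0.1, 0.4]
grip_width: 0.0547
t 5.35 p [ 0.5191 -0.0843  0.143 ] yaw 22.39 tilt 0.11 j6 55.701569239335576 F [0.4765 0.1054 0.4184] w 0.0547
offset units [-0.0067 -0.005  -0.3913] rot units [ 0.0004 -0.0004 -0.    ]
```

```bash

python3 -m jog '[{"offset":[-0.006,-0.003,-0.1],"rotation":[0,0,0]},{"offset":[0,0,-0.1],"rotation":[0,0,0]},{"offset":[0,0,-0.1],"rotation":[0,0,0]},{"offset":[0,0,-0.1],"rotation":[0,0,0]},{"offset":[0,0,0],"rotation":[0,0,0]}]'
python3 go.py 0.564 0.187 0.175 22.4
python3 - <<'E'
from workcell import *
import cv2
im,d=capture("scene")
cv2.imwrite("pics/scene3.png",cv2.resize(im[70:260,300:490],None,fx=3,fy=3))
E
```

```text
time_s: 5.98
eef_pos: [0.5183, -0.0842, 0.1949]
orientation: [[0.925, 0.381, 0.002], [0.381, -0.925, -0.001], [0.002, 0.002, -1.0]]
ft_force: [0.0, -0.6, -0.4]
grip_width: 0.055
t 5.975 p [ 0.5183 -0.0842  0.1949] yaw 22.39 tilt 0.15 j6 55.68801737769481 F [ 0.0252 -0.6229 -0.426 ] w 0.055
offset units [ 1.2129 -1.9449  0.1645] rot units [ 0.0006 -0.0006 -0.    ]
```

View pics/scene3.png

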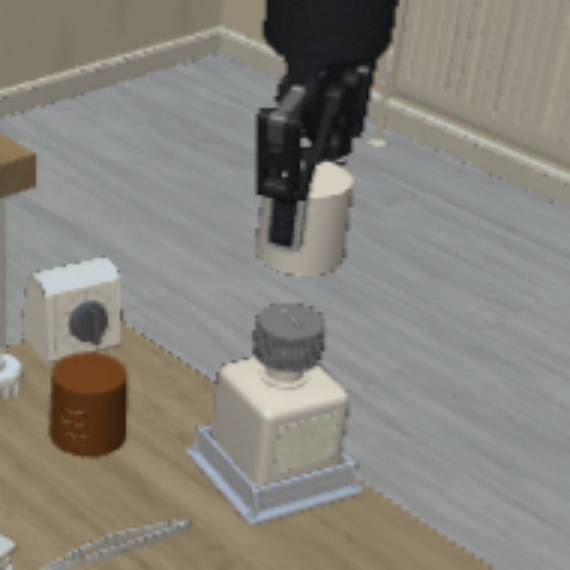

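The cup hangs level in the fingers at (303,220), and the grey cap is now bare at (288,335). I carry the cup over to the pads.

```bash

python3 -m jog '[{"offset":[0.08,-0.12,0],"rotation":[0,0,0]},{"offset":[0.15,-0.24,0],"rotation":[0,0,0]},{"offset":[0.15,-0.24,0],"rotation":[0,0,0]},{"offset":[0.15,-0.24,0],"rotation":[0,0,0]},{"offset":[0.15,-0.24,0],"rotation":[0,0,0]},{"offset":[0.15,-0.24,0],"rotation":[0,0,0]},{"offset":[0.15,-0.24,0],"rotation":[0,0,0]},{"offset":[0.15,-0.24,0],"rotation":[0,0,0]},{"offset":[0.08,-0.12,0],"rotation":[0,0,0]},{"offset":[0,0,0],"rotation":[0,0,0]}]'
python3 go.py 0.564 0.187 0.11 22.4
```

```text
time_s: 7.28
eef_pos: [0.5607, 0.2011, 0.1868]
orientation: [[0.924, 0.382, -0.011], [0.382, -0.924, 0.001], [-0.01, -0.005, -1.0]]
ft_force: [0.2, 0.1, 0.5]
grip_width: 0.0551
t 7.275 p [0.5607 0.2011 0.1868] yaw 22.45 tilt 0.61 j6 84.66112154119384 F [0.1692 0.1284 0.4841] w 0.0551
offset units [-0.0134  0.1223  0.6398] rot units [-0.0015  0.003   0.0003]
```

```bash

python3 -m jog '[{"offset":[-0.013,0.12,0.1],"rotation":[-0.0015,0.003,0]},{"offset":[0,0,0.16],"rotation":[0,0,0]},{"offset":[0,0,0.16],"rotation":[0,0,0]},{"offset":[0,0,0.1],"rotation":[0,0,0]},{"offset":[0,0,0],"rotation":[0,0,0]},{"offset":[0,0,0],"rotation":[0,0,0]}]'
python3 go.py 0.564 0.187 0.058 22.4
python3 - <<'E'
from workcell import *
import cv2
im,d=capture("scene")
cv2.imwrite("pics/scene4.png",cv2.resize(im[120:320,200:400],None,fx=3,fy=3))
E
```

```text
time_s: 8.02
eef_pos: [0.5628, 0.1817, 0.1175]
orientation: [[0.926, 0.378, -0.004], [0.378, -0.926, -0.003], [-0.005, 0.001, -1.0]]
ft_force: [-0.5, 0.3, 0.1]
grip_width: 0.0551
t 8.025 p [0.5628 0.1817 0.1175] yaw 22.21 tilt 0.28 j6 83.36747252562132 F [-0.4857  0.2737  0.0685] w 0.0551
offset units [ 0.0285 -0.0375  0.496 ] rot units [ 0.0003  0.0016 -0.0011]
```

View pics/scene4.png

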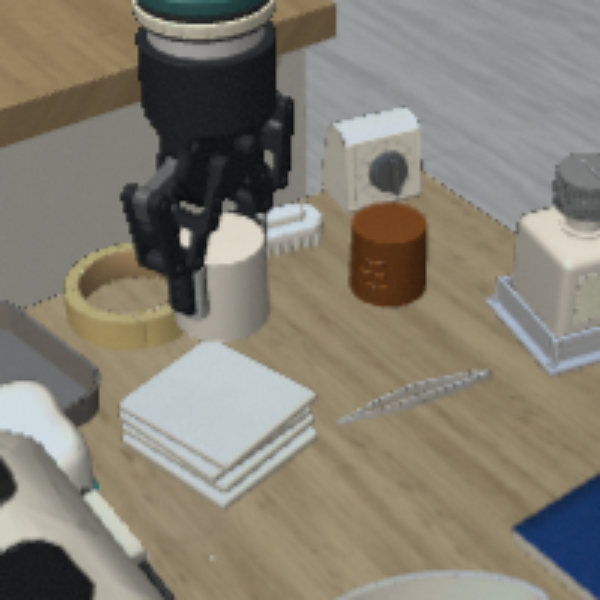

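The cup is upright at (225,280) above the pads at (217,400). Contact should come at TCP z about 0.054. I lower in slow steps.

```bash

python3 -m jog '[{"offset":[0.028,-0.037,0.1],"rotation":[0,0.0015,-0.001]},{"offset":[0,0,0.1],"rotation":[0,0,0]},{"offset":[0,0,0.1],"rotation":[0,0,0]},{"offset":[0,0,0.1],"rotation":[0,0,0]},{"offset":[0,0,0.05],"rotation":[0,0,0]},{"offset":[0,0,0],"rotation":[0,0,0]}]'
python3 go.py 0.564 0.187 0.0535 22.4
```

```text
time_s: 8.82
eef_pos: [0.5647, 0.1881, 0.0603]
orientation: [[0.924, 0.382, 0.002], [0.382, -0.924, -0.0], [0.001, 0.001, -1.0]]
ft_force: [0.2, 0.3, -0.1]
grip_width: 0.0553
t 8.825 p [0.5647 0.1881 0.0603] yaw 22.45 tilt 0.09 j6 83.63442362706121 F [ 0.1891  0.3443 -0.0887] w 0.0553
offset units [-0.0091  0.0059  0.0568] rot units [ 0.0003 -0.0004  0.0003]
```

```bash

python3 -m jog '[{"offset":[0,0,0.03],"rotation":[0,0,0]},{"offset":[0,0,0.02],"rotation":[0,0,0]},{"offset":[0,0,0],"rotation":[0,0,0]}]'
python3 go.py 0.564 0.187 0.0535 22.4
```

```text
time_s: 9.2
eef_pos: [0.5655, 0.1882, 0.0548]
orientation: [[0.924, 0.382, 0.003], [0.382, -0.924, 0.0], [0.003, 0.001, -1.0]]
ft_force: [0.1, 0.7, -0.4]
grip_width: 0.0552
t 9.2 p [0.5655 0.1882 0.0548] yaw 22.44 tilt 0.18 j6 83.633250630162 F [ 0.0564  0.652  -0.4105] w 0.0552
offset units [-0.0158  0.0045  0.011 ] rot units [ 0.0004 -0.001   0.0002]
```

```bash

for i in 1 ; do python3 -m jog '[{"offset":[0,0,0.015],"rotation":[0,0,0]},{"offset":[0,0,0.01],"rotation":[0,0,0]}]'; done
python3 go.py 0.564 0.187 0.0535 22.4
```

```text
time_s: 9.45
eef_pos: [0.5662, 0.1884, 0.0536]
orientation: [[0.924, 0.382, 0.004], [0.382, -0.924, 0.0], [0.004, 0.001, -1.0]]
ft_force: [-4.5, -0.8, 9.8]
grip_width: 0.0554
t 9.45 p [0.5662 0.1884 0.0536] yaw 22.44 tilt 0.24 j6 83.63235637837074 F [-4.4637 -0.8204  9.8217] w 0.0554
offset units [-0.0213  0.0037  0.0009] rot units [ 0.0004 -0.0013  0.0002]
```

Touchdown at 10 N. I release.

```bash

python3 -m jog '[{"offset":[0,0,-0.006],"rotation":[0,0,0]},{"offset":[0,0,0],"rotation":[0,0,0]}]'
python3 -m jog '[{"offset":[0,0,0],"rotation":[0,0,0]},{"offset":[0,0,0],"rotation":[0,0,0]},{"offset":[0,0,0],"rotation":[0,0,0]},{"offset":[0,0,0],"rotation":[0,0,0]},{"offset":[0,0,0],"rotation":[0,0,0]}]' 1
python3 go.py 0.566 0.188 0.16 22.4
```

```text
time_s: 9.7
eef_pos: [0.5666, 0.1885, 0.0549]
orientation: [[0.924, 0.382, 0.005], [0.382, -0.924, 0.001], [0.005, 0.001, -1.0]]
ft_force: [0.3, -0.0, -1.1]
grip_width: 0.0551
time_s: 10.32
eef_pos: [0.5666, 0.1885, 0.0545]
orientation: [[0.924, 0.382, 0.005], [0.382, -0.924, 0.001], [0.005, 0.001, -1.0]]
ft_force: [-0.4, -0.2, -0.9]
grip_width: 0.0853
t 10.325 p [0.5666 0.1885 0.0545] yaw 22.44 tilt 0.3 j6 83.63180564542367 F [-0.3584 -0.1888 -0.8749] w 0.0853
offset units [-0.0014  0.0032 -0.8789] rot units [ 0.0004 -0.0016  0.0002]
```

```bash

python3 -m jog '[{"offset":[0,0,-0.1],"rotation":[0,-0.0015,0]},{"offset":[0,0,-0.15],"rotation":[0,0,0]},{"offset":[0,0,-0.2],"rotation":[0,0,0]},{"offset":[0,0,-0.3],"rotation":[0,0,0]},{"offset":[0,0,-0.3],"rotation":[0,0,0]},{"offset":[0,0,0],"rotation":[0,0,0]}]'
python3 go.py 0.518 -0.084 0.19 22.4
python3 - <<'E'
from workcell import *
from h import *
im,d=capture("scene"); np.set_printoptions(precision=4,suppress=True)
cv2.imwrite("pics/scene5.png",cv2.resize(im[140:290,230:430],None,fx=4,fy=4))
P=cloud("scene",d,(250,200,50,60));Q=P[(P[:,2]>.087)&(P[:,2]<.11)];print("cup top",len(Q),np.median(Q[:,2]),rect(Q))
print(proj("scene",[[.518,-.084,.131]]))
E
```

```text
time_s: 11.08
eef_pos: [0.5681, 0.1891, 0.1915]
orientation: [[0.924, 0.382, 0.006], [0.382, -0.924, 0.0], [0.006, 0.002, -1.0]]
ft_force: [0.8, -0.7, 0.3]
grip_width: 0.0854
t 11.075 p [0.5681 0.1891 0.1915] yaw 22.44 tilt 0.36 j6 83.66581686654378 F [ 0.8333 -0.6714  0.2781] w 0.0854
offset units [-1.2546  1.9442  0.0093] rot units [ 0.0006 -0.0019  0.0002]
cup top 512 0.09368388082618367 ((565.3942260742188, 190.6082305908203), (53.55411911010742, 55.208717346191406), 81.46984100341797)
[[397.1147 175.1411]]
```

View pics/scene5.png

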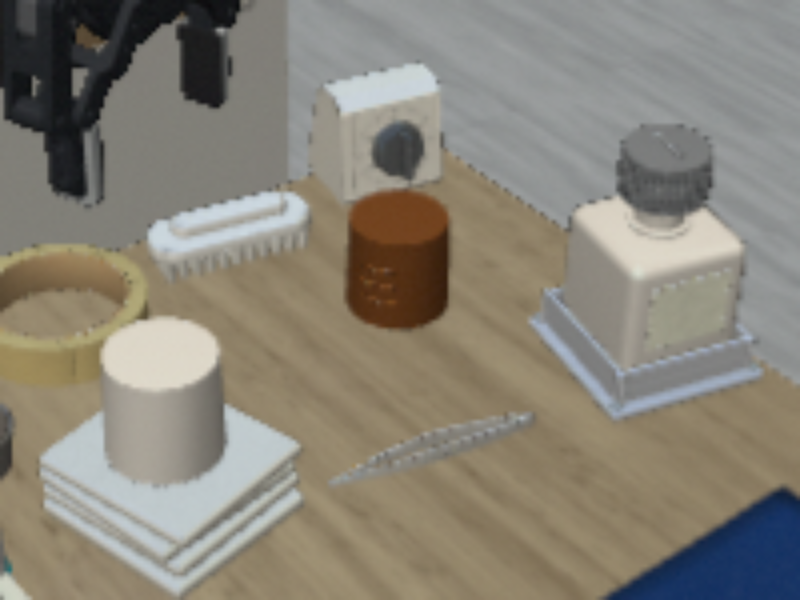

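The cup stands upright on the pads at (160,400): centre 0.565, 0.190, top 0.0937 = 38+56 mm. The bystanders haven't moved. The grey cap with its bar is at (665,150). I move over the cap and also measure it.

```bash

python3 - <<'E'
from workcell import *
from h import *
np.set_printoptions(precision=4,suppress=True)
for n,b in (("scene",(380,160,40,45)),("top",(365,212,60,64))):
    im,d=capture(n); P=cloud(n,d,b);Q=P[(P[:,2]>.12)&(P[:,2]<.15)];print(n,len(Q),np.median(Q[:,2]) if len(Q) else 0,rect(Q) if len(Q)>5 else 0, (Q.min(0)+Q.max(0))/2 if len(Q) else 0)
    if n=="top": cv2.imwrite("pics/top5.png",cv2.resize(im[200:290,340:440],None,fx=6,fy=6))
E
python3 -m jog '[{"offset":[-0.13,0.19,0],"rotation":[0,-0.002,0]},{"offset":[-0.2,0.31,0],"rotation":[0,0,0]},{"offset":[-0.2,0.31,0],"rotation":[0,0,0]},{"offset":[-0.2,0.31,0],"rotation":[0,0,0]},{"offset":[-0.2,0.31,0],"rotation":[0,0,0]},{"offset":[-0.2,0.31,0],"rotation":[0,0,0]},{"offset":[-0.1,0.15,0],"rotation":[0,0,0]},{"offset":[0,0,0],"rotation":[0,0,0]}]'
python3 go.py 0.518 -0.084 0.16 22.4
```

```text
scene 307 0.1293685101845231 ((516.0515747070312, -80.21466064453125), (47.03741455078125, 45.00413131713867), 65.98136901855469) [ 0.5164 -0.0806  0.1261]
top 547 0.1309695509081632 ((517.865478515625, -83.83920288085938), (46.425933837890625, 45.361515045166016), 66.16451263427734) [ 0.5186 -0.085   0.1281]
time_s: 12.22
eef_pos: [0.5031, -0.0848, 0.1724]
orientation: [[0.923, 0.384, -0.036], [0.384, -0.923, -0.004], [-0.035, -0.01, -0.999]]
ft_force: [-0.3, -0.3, -1.3]
grip_width: 0.0853
t 12.225 p [ 0.5031 -0.0848  0.1724] yaw 22.58 tilt 2.08 j6 55.81327497694962 F [-0.289  -0.3104 -1.3064] w 0.0853
offset units [0.1207 0.0425 0.0989] rot units [-0.0032  0.0111  0.0009]
```

View pics/top5.png

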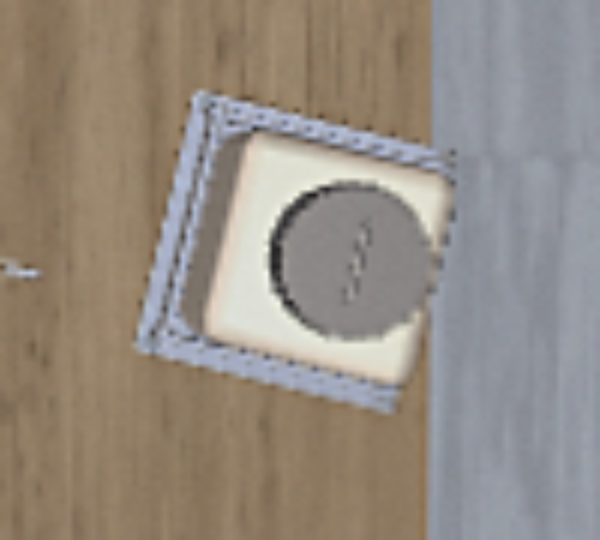

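The top crop shows the bar at (358,260) along the bottle's side direction, at world yaw about -13°. The cap top is 0.131 and its centre about (0.518, -0.084). I level the tool, centre it, then descend.

```bash

python3 -m jog '[{"offset":[0.12,0.04,-0.05],"rotation":[-0.003,0.011,0.001]},{"offset":[0,0,0],"rotation":[0,0,0]},{"offset":[0,0,0],"rotation":[0,0,0]}]'
python3 go.py 0.518 -0.0838 0.1 22.4
```

```text
time_s: 12.6
eef_pos: [0.5189, -0.0814, 0.1763]
orientation: [[0.924, 0.382, -0.001], [0.382, -0.924, 0.002], [-0.0, -0.003, -1.0]]
ft_force: [-0.9, 0.0, -0.5]
grip_width: 0.0853
t 12.6 p [ 0.5189 -0.0814  0.1763] yaw 22.47 tilt 0.15 j6 55.7677076480077 F [-0.8567  0.0268 -0.5025] w 0.0853
offset units [-0.0147  0.0177  0.6362] rot units [-0.0008  0.      0.0004]
```

```bash

python3 -m jog '[{"offset":[-0.014,0.017,0.1],"rotation":[-0.001,0,0]},{"offset":[0,0,0.13],"rotation":[0,0,0]},{"offset":[0,0,0.13],"rotation":[0,0,0]},{"offset":[0,0,0],"rotation":[0,0,0]}]'
python3 go.py 0.518 -0.0838 0.1 22.4
```

```text
time_s: 13.1
eef_pos: [0.5171, -0.0827, 0.1289]
orientation: [[0.923, 0.384, -0.002], [0.384, -0.923, -0.0], [-0.002, -0.001, -1.0]]
ft_force: [-0.1, 0.3, -0.2]
grip_width: 0.0852
t 13.1 p [ 0.5171 -0.0827  0.1289] yaw 22.58 tilt 0.13 j6 55.65492254386028 F [-0.1266  0.2724 -0.1735] w 0.0852
offset units [0.0041 0.012  0.2406] rot units [-0.0002  0.0007  0.001 ]
```

```bash

python3 -m jog '[{"offset":[0.004,0.012,0.12],"rotation":[0,0.001,0.001]},{"offset":[0,0,0.1],"rotation":[0,0,0]},{"offset":[0,0,0],"rotation":[0,0,0]},{"offset":[0,0,0],"rotation":[0,0,0]}]'
python3 go.py 0.518 -0.0838 0.1 22.4
python3 - <<'E'
from workcell import *
import cv2
im,d=capture("scene")
cv2.imwrite("pics/scene6.png",cv2.resize(im[110:260,330:480],None,fx=4,fy=4))
E
```

```text
time_s: 13.6
eef_pos: [0.5182, -0.0841, 0.1004]
orientation: [[0.925, 0.38, 0.001], [0.38, -0.925, 0.001], [0.001, -0.001, -1.0]]
ft_force: [0.4, 1.2, 0.1]
grip_width: 0.0856
t 13.6 p [ 0.5182 -0.0841  0.1004] yaw 22.36 tilt 0.08 j6 55.60183667296114 F [0.4213 1.1596 0.1051] w 0.0856
offset units [-0.0011 -0.0029  0.0036] rot units [-0.0003 -0.0004 -0.0002]
```

View pics/scene6.png

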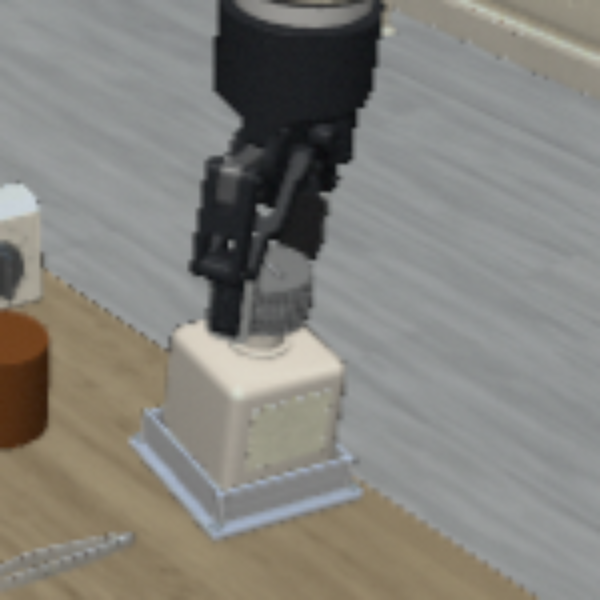

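The fingers straddle the cap at (280,290), clear of the shoulder. I close with a firm grip.

```bash

python3 -m jog '[{"offset":[0,0,0],"rotation":[0,0,0]},{"offset":[0,0,0],"rotation":[0,0,0]},{"offset":[0,0,0],"rotation":[0,0,0]},{"offset":[0,0,0],"rotation":[0,0,0]},{"offset":[0,0,0],"rotation":[0,0,0]},{"offset":[0,0,0],"rotation":[0,0,0]}]' -1 80
python3 go.py 0.518 -0.0838 0.094 22.4
```

```text
time_s: 14.4
eef_pos: [0.519, -0.084, 0.1021]
orientation: [[0.925, 0.38, 0.003], [0.38, -0.925, 0.001], [0.003, 0.0, -1.0]]
ft_force: [0.4, 0.9, 0.7]
grip_width: 0.0441
t 14.4 p [ 0.519  -0.084   0.1021] yaw 22.36 tilt 0.18 j6 55.605689118101054 F [0.4232 0.9445 0.7153] w 0.0441
offset units [-0.0072 -0.0049  0.0677] rot units [ 0.     -0.001  -0.0002]
```

```bash

python3 -m jog '[{"offset":[0,0,0.025],"rotation":[0,0,0]},{"offset":[0,0,0.025],"rotation":[0,0,0]},{"offset":[0,0,0.01],"rotation":[0,0,0]}]'
python3 go.py 0.518 -0.0838 0.096 22.4
```

```text
time_s: 14.78
eef_pos: [0.5192, -0.084, 0.0963]
orientation: [[0.925, 0.381, 0.003], [0.381, -0.925, 0.001], [0.003, 0.0, -1.0]]
ft_force: [-3.6, 0.4, 7.9]
grip_width: 0.0444
t 14.775 p [ 0.5192 -0.084   0.0963] yaw 22.37 tilt 0.17 j6 55.60289447074112 F [-3.6154  0.4242  7.9327] w 0.0444
offset units [-0.0085 -0.0053  0.0027] rot units [ 0.     -0.001  -0.0002]
```

Pressed 5.8 mm at 8 N. I push a little more, then turn anticlockwise (negative about tool z), starting with a short test turn.

```bash

python3 -m jog '[{"offset":[0,0,0.008],"rotation":[0,0,0]},{"offset":[0,0,0.004],"rotation":[0,0,-0.02]},{"offset":[0,0,0.004],"rotation":[0,0,-0.04]}]'
python3 go.py 0.518 -0.0838 0.096 22.4
```

```text
time_s: 15.15
eef_pos: [0.5199, -0.0836, 0.0969]
orientation: [[0.834, 0.551, 0.004], [0.551, -0.834, 0.002], [0.004, 0.001, -1.0]]
ft_force: [-2.8, 3.5, 8.0]
grip_width: 0.0442
t 15.15 p [ 0.5199 -0.0836  0.0969] yaw 33.44 tilt 0.25 j6 44.508376651578914 F [-2.8468  3.5337  8.0147] w 0.0442
offset units [-0.0144 -0.0074  0.0071] rot units [ 0.     -0.0014  0.0614]
```

```bash

python3 -m jog '[{"offset":[-0.005,-0.004,0.012],"rotation":[0,-0.001,-0.04]},{"offset":[0,0,0.006],"rotation":[0,0,-0.04]},{"offset":[0,0,0.006],"rotation":[0,0,-0.04]},{"offset":[0,0,0.006],"rotation":[0,0,-0.04]}]'
python3 go.py 0.518 -0.0838 0.096 22.4
python3 - <<'E'
from workcell import *
import cv2
im,d=capture("scene")
cv2.imwrite("pics/scene7.png",cv2.resize(im[130:230,350:450],None,fx=6,fy=6,interpolation=cv2.INTER_CUBIC))
im,d=capture("top")
cv2.imwrite("pics/top7.png",cv2.resize(im[190:300,330:440],None,fx=5,fy=5,interpolation=cv2.INTER_CUBIC))
E
```

```text
time_s: 15.65
eef_pos: [0.5197, -0.0826, 0.0965]
orientation: [[0.451, 0.892, 0.002], [0.892, -0.451, 0.002], [0.002, 0.001, -1.0]]
ft_force: [-3.8, 1.8, 8.5]
grip_width: 0.0443
t 15.65 p [ 0.5197 -0.0826  0.0965] yaw 63.17 tilt 0.14 j6 14.937577697355342 F [-3.8328  1.7512  8.4674] w 0.0443
offset units [-0.0152 -0.0078  0.0043] rot units [ 0.     -0.0008  0.2265]
```

View pics/scene7.png

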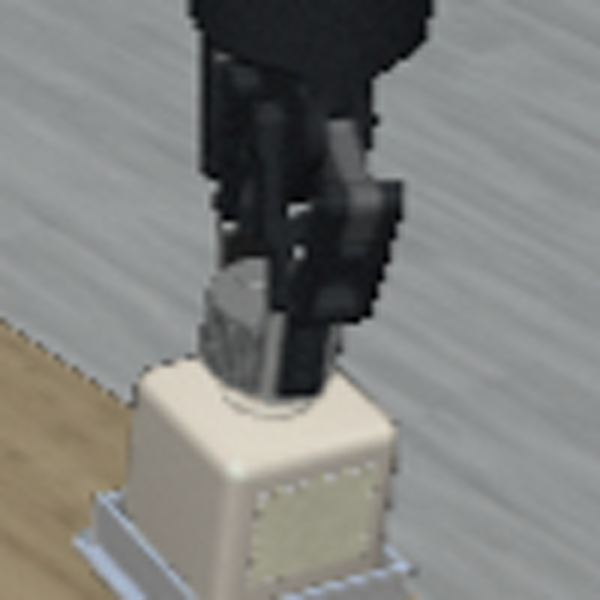

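View pics/top7.png

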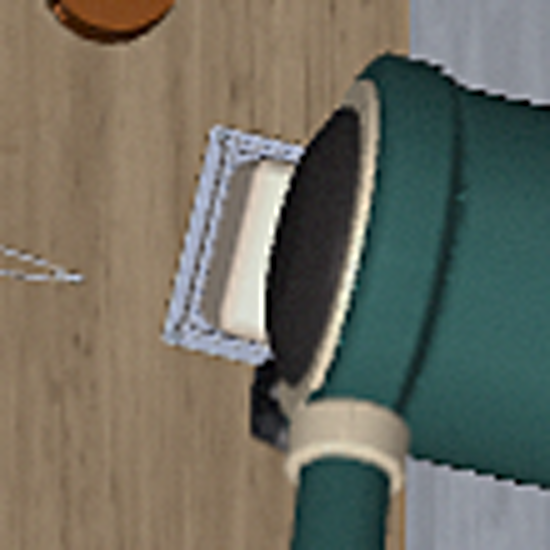

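The fingers have turned with the cap held at (270,330) in the scene crop, but the bar is hidden. I keep pressing and turn on to about 82°.

```bash

python3 -m jog '[{"offset":[-0.01,-0.006,0.01],"rotation":[0,0,-0.04]},{"offset":[0,0,0.006],"rotation":[0,0,-0.04]},{"offset":[0,0,0.006],"rotation":[0,0,-0.04]},{"offset":[0,0,0.006],"rotation":[0,0,-0.04]},{"offset":[0,0,0.006],"rotation":[0,0,-0.04]},{"offset":[0,0,0.004],"rotation":[0,0,-0.02]}]'
python3 go.py 0.518 -0.0838 0.096 22.4
```

```text
time_s: 16.5
eef_pos: [0.519, -0.0821, 0.0967]
orientation: [[-0.241, 0.971, 0.002], [0.971, 0.241, 0.004], [0.003, 0.003, -1.0]]
ft_force: [-3.1, 1.9, 8.0]
grip_width: 0.0445
t 16.5 p [ 0.519  -0.0821  0.0967] yaw 103.92 tilt 0.25 j6 -25.94408410711832 F [-3.1275  1.907   7.9845] w 0.0445
offset units [-0.0122 -0.0113  0.0057] rot units [-0.     -0.0015  0.4529]
```

Turned 81.6° with the press held. I lift gently and watch the force.

```bash

python3 -m jog '[{"offset":[-0.004,-0.004,-0.03],"rotation":[0,0,0]},{"offset":[0,0,-0.03],"rotation":[0,0,0]},{"offset":[0,0,-0.03],"rotation":[0,0,0]},{"offset":[0,0,-0.03],"rotation":[0,0,0]}]'
python3 go.py 0.518 -0.0838 0.17 104
```

```text
time_s: 17.0
eef_pos: [0.5184, -0.0827, 0.1109]
orientation: [[-0.241, 0.971, 0.002], [0.971, 0.241, 0.004], [0.003, 0.002, -1.0]]
ft_force: [0.3, 1.2, 0.2]
grip_width: 0.0442
t 17.0 p [ 0.5184 -0.0827  0.1109] yaw 103.92 tilt 0.24 j6 -26.002896789995756 F [0.3297 1.1558 0.1664] w 0.0442
offset units [-0.0065 -0.0046 -0.4929] rot units [ 0.0008 -0.0011 -0.0004]
```

```bash

python3 -m jog '[{"offset":[-0.005,-0.004,-0.07],"rotation":[0,-0.001,0]},{"offset":[0,0,-0.08],"rotation":[0,0,0]},{"offset":[0,0,-0.08],"rotation":[0,0,0]},{"offset":[0,0,-0.08],"rotation":[0,0,0]},{"offset":[0,0,-0.08],"rotation":[0,0,0]},{"offset":[0,0,-0.05],"rotation":[0,0,0]},{"offset":[0,0,0],"rotation":[0,0,0]}]'
python3 go.py 0.518 -0.0838 0.167 104
python3 - <<'E'
from workcell import *
from h import *
im,d=capture("scene")
cv2.imwrite("pics/scene8.png",cv2.resize(im[100:280,240:440],None,fx=4,fy=4))
P=cloud("scene",d,(250,200,50,60));Q=P[(P[:,2]>.087)&(P[:,2]<.11)];print("cup top",np.median(Q[:,2]),rect(Q))
E
```

```text
time_s: 17.88
eef_pos: [0.5188, -0.0839, 0.1685]
orientation: [[-0.24, 0.971, 0.005], [0.971, 0.24, -0.0], [-0.001, 0.005, -1.0]]
ft_force: [-0.4, 0.7, -0.5]
grip_width: 0.0441
t 17.875 p [ 0.5188 -0.0839  0.1685] yaw 103.91 tilt 0.28 j6 -25.859730927082634 F [-0.3985  0.6988 -0.549 ] w 0.0441
offset units [ 0.0026 -0.0064  0.0127] rot units [ 0.0015  0.0005 -0.0005]
cup top 0.0935707301962232 ((565.948486328125, 190.1976318359375), (53.410274505615234, 55.84140396118164), 57.69184112548828)
```

View pics/scene8.png

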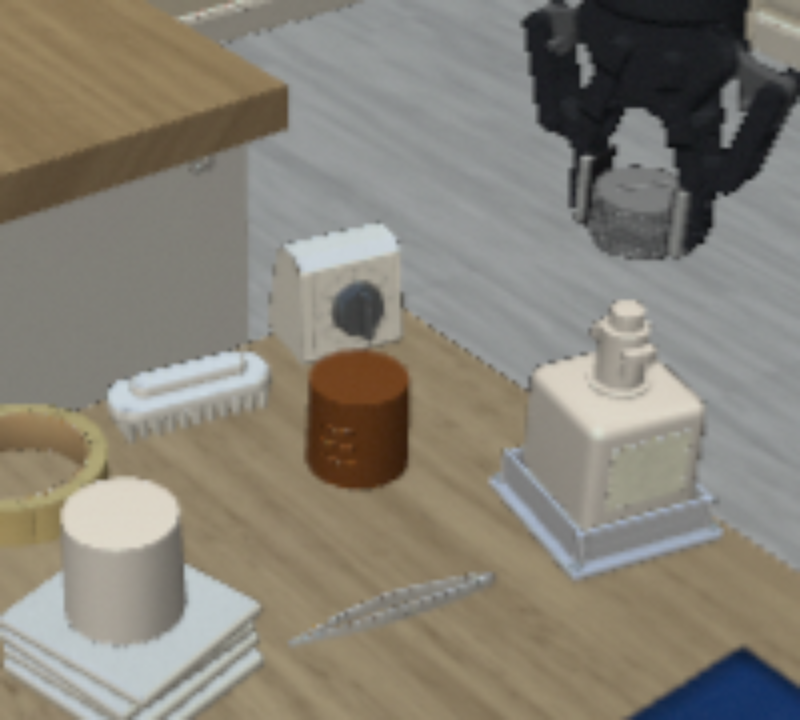

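The cap is held level at (638,210) over the bare neck at (625,345), about 67 mm above its seat. The cup is still on the pads at (122,560). I let everything settle, then hand in.

```bash

python3 -m jog '[{"offset":[0,0,0],"rotation":[0,0,0]},{"offset":[0,0,0],"rotation":[0,0,0]},{"offset":[0,0,0],"rotation":[0,0,0]}]'
python3 go.py 0.518 -0.0838 0.167 104
python3 -c "
from workcell import *
print(sense()['dq'].round(2)); print(job_done())"
```

```text
time_s: 18.3
eef_pos: [0.5177, -0.0837, 0.1668]
orientation: [[-0.24, 0.971, 0.002], [0.971, 0.24, 0.0], [-0.0, 0.002, -1.0]]
ft_force: [-0.1, 0.0, -0.7]
grip_width: 0.0443
t 18.3 p [ 0.5177 -0.0837  0.1668] yaw 103.91 tilt 0.11 j6 -25.85899215769208 F [-0.0769  0.0001 -0.7111] w 0.0443
offset units [-0.0018  0.0025 -0.0014] rot units [ 0.0006  0.0001 -0.0005]
[0.05 0.21 0.25 0.09 0.03 0.06]
the job is handed in; nothing more can be done
None
```

I did the whole job and handed it in at 18.3 s; `job_done` gives no verdict. The white dosing cup stands mouth down on the pads. The safety cap was pressed about 6 mm (8 N), turned about 82° anticlockwise while pressed, and lifted off.

**Last checks:**
- **Cap:** held at about 44 mm opening with an 80 N grip, 65 mm above its seat. The TCP is within 1 mm of the measured bottle axis and tilted 0.1°, and the arm is nearly still.
- **Cup:** by the scene camera, its centre is about 3 mm from the pad centre. Its top is at z = 0.0936, which is the pads' 38 mm plus the cup's 56 mm.
- **Bystanders:** the tweezers and nail brush, as well as the brown look-alike, look unmoved in the last picture; I did not measure them again.

**What disagreed or could not be checked:**
- My first hand-picked triangulation of the cup top came out 15 mm low because the two pixels were not the same point. I discarded it and used the depth from both cameras.
- The two cameras differed by 2 to 4 mm in y.
- The cap's bar was hidden while turning, so its exact angle is taken from the wrist turn and from the cap lifting off freely.

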